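# Release a fatigue specimen from its collet fixture and hold it level for inspection

## Task

The hourglass fatigue specimen is clamped upright in the collet fixture. Loosen the fixture's hexagonal nut by turning it anticlockwise (seen from above) to its stop, about a quarter turn, and only then draw the specimen up out of the collet, turn it to lie level and hold it still in the air for inspection of its waist, at least 15 cm above the worktop and clear of the fixture and the monitor. Finish while holding it like that; never let it fall on the bench, and leave the other things there alone.

Things in the scene. Friction and masses are not known exactly. Their poses are not given: they have to be found in the camera images.
- fixture: Bench collet fixture, fixed to the worktop: round dark flange, diameter 88 mm, 11.5 mm thick, with four bolt heads (to 17 mm high); on it a bright steel column, diameter 52 mm, up to 84 mm; then the nut. Origin: centre of the underside, on the worktop; z up along the common axis of column, nut and specimen. The bore is about 16.5 mm wide; its floor lies 16 mm above the origin.
- collet_nut (a joint): Turn of the nut in rad: 0 = tight, grows when turned anticlockwise seen from above, hard stop at 1.35 (fully loose); starts between 0 and 0.25. Stiff thread, about 0.25 N m. It cannot come off and does not rise. Four collet segments inside it clamp the specimen (some 40 N to pull it) below about 0.55 rad and stand 1.4 mm clear of it at the stop.
- nut_top (a point): Centre of the nut's top face, 108 mm above the worktop, on the axis; turns with the nut, z up. The nut is a dark hexagon, 34 mm across flats (39 mm across corners); its upright flats reach from 2 to 20 mm below this point; under them a round collar, diameter 41 mm. Two flats face along this point's +x and -x, the others every 60 degrees from there.
- specimen: Bright metal hourglass bar, 124 mm long, about 0.13 kg: two round heads 14 mm in diameter and 46 mm long, between them a 32 mm waist narrowing to 8 mm. Origin: centre of the lower end face, z along the bar. It stands upright in the bore, lower end on the bore floor, with 32 mm of the upper head showing above the nut.
- specimen_mid (a point): Middle of the specimen's waist, 62 mm from either end; z along the bar.
- specimen_top (a point): Centre of the upper end face of the specimen, 140 mm above the worktop while it is seated; z along the bar.
- monitor: The computer monitor at the back of the bench, fixed; origin on the worktop under its foot.
- sample: Bystander: short steel cylinder (a spark-marked sample), 38 mm in diameter and 28 mm high, standing on the worktop to the left of the fixture. Origin: centre of the underside.
- ref_block: Bystander: flat ground steel block, 50x50x8 mm, lying on the worktop to the right of the fixture, beyond the mouse. Origin: centre of the underside.
- calliper: Bystander: digital calliper, 75x242x11 mm, lying along the front edge of the worktop to the right of the fixture. Origin: centre of the underside.
Not all that is in view belongs to the job. Leave any blue look-alike of the fixture alone.

How it is judged:
By the outcome, as a careful person would: the job done as asked, in the order asked, and still so for the second after the job is handed in, while the arm keeps its last pose, push and grip.
It also fails if it takes over 46 s, if anything falls off the work surface, if the arm or the gripper's body presses on something with over 40 N, if the wrist force passes 120 N, or if a joint passes its speed limit or range.

## Robot

A 6-joint arm with a two-finger parallel gripper is mounted at the origin on a cart in front of the work surface, level with it; the furniture and walls round the work are solid. World frame = base frame: x ahead of the robot, y to its left, z up, the work surface at z = 0. Lengths are in m, angles in rad, forces in N, time in s.
With the tool pointing down it reaches from about 0.375 to 0.9 m from the base axis. Payload 3.1 kg.
Tool frame: the origin (TCP) lies midway between the tips of the shut fingers; the grasp point (between the pads) lies 19 mm behind it (manip.grip_depth is the distance from the TCP to the grasp point, in m); z points along the fingers, y is the line along which they close (so a half turn about z gives the same grasp; the last joint's range is limited). The gripper opens to 85 mm and grips with 20 to 120 N. Pads are 22 mm wide; open, the fingers measure 114 mm over their backs; the gripper's body (76 mm by 85 mm) begins 54 mm behind the grasp point. The pads swing forward as they close: fully open they stand 13 mm farther back than shut.
Start: joints at [1.091, 0.527, 1.433, -0, 1.181, -0.178], TCP at [0.185, 0.597, 0.231] pointing down, gripper open.
Joint ranges: [-3.08, 3.08], [-0.75, 2.2], [0.22, 2.44], [-1.43, 4.57], [0, 2.65], [-2.85, 2.85]. Speed limits (rad/s): [2.79, 2.79, 3.14, 3.14, 3.14, 3.14].

## Interface

Orientations are given as a unit quaternion [x, y, z, w].
In Python, from station import telemetry, snapshot, manip gives the robot as it stands. The module is installed in compiled form; this text tells all that it offers.
- The arm moves only by the shell command python3 -m crank 'ROWS' [OPENING] [FORCE]. ROWS is text: rows parted by semicolons, each of 6 numbers parted by spaces: the shift along the tool's x, y, z as a fraction of full scale, then the turn, a rotation vector about the tool's x, y, z as a fraction of full scale. A call has exactly 5 rows; each row shifts and turns the commanded pose from where the row before left it, along the tool's axes as they then stand; what a row does not reach is not made up. Full scale, the value 1, is 4 cm for a shift and 90 degrees for a turn. A row lasts 1/10 s, in which the tool goes at most 50 mm and 8.59 degrees, less where a joint would pass 70% of its speed; a pose out of reach is approached as far as the arm can. A call with a number of a shift or a turn outside -1 to 1 is refused whole. A call with a gripper value outside its range is refused whole. OPENING is the opening, from -1 (shut) to 1 (fully open), set as the call begins (- or left out, the last holds). The fingers move at their own pace and stop on an object; FORCE is the grip in N (left out, the last holds). Time passes only in rows, so rows that do not move let the fingers close, or fill a call up. It gives the time, the measured TCP pose, the force, the opening and the grip force at its end, in the units of the state.
- telemetry.sense(): the state, without advancing time (a new reading comes with each control period).
- snapshot(name): name is "side" or "top"; returns a dict with "image" (480x640x3 uint8, red, green, blue), "depth" (480x640 float32, m along the optical axis (not along the pixel's ray), 0 where there is no reading), "camera_matrix" (3x3 intrinsics, pixels), "rvec" (rotation vector, rad) and "tvec" (3), from world to camera coordinates, as OpenCV has them. Camera axes: x right, y down, z forward; pixel columns grow to the right and rows downward; lengths in m; the calibration is good to about 2 mm. A picture is of the moment at which its call begins.
- manip.sign_off(): hands the job in; it is judged then, once.
The state is a dict: "t": time; "q": joint angles; "qd": joint speeds; "tau": joint torques, N m; "tcp_pos": TCP position; "tool_rot": TCP orientation; "force": force on the tool from outside, world axes, zero at the start; "ft_torque": the same for the moment, N m; "finger_gap": opening from 0.0 (shut) to 1.0 (fully open); "gripper_force": force on a finger pad.
Only numpy, scipy, OpenCV 4.12 (cv2) and the standard library are available. Lean on these libraries where they do the work, as an engineer would, in place of code of your own. Each camera call takes 0.05 s, during which the arm holds its last target. There are 200 camera calls.

## Working session

There is one attempt and no reset: what is moved stays moved. The work goes in short steps, Python scripts to look and compute and a shell command to move; the robot and the scene stay as the last step left them, time stands still between calls to the robot, and variables do not carry over. Pictures are saved under pics/ and viewed, at most 10 in all, crops included, and the job is handed in when it is done.

```bash
mkdir -p pics
cat > h.py <<'E'
import numpy as np,cv2
from station import telemetry,snapshot,manip
def ray(s,u,v):
    R=cv2.Rodrigues(np.array(s["rvec"],float))[0];t=np.array(s["tvec"],float).ravel()
    d=R.T@np.linalg.solve(s["camera_matrix"],[u,v,1.]);return -R.T@t,d
def onz(s,u,v,z):
    c,d=ray(s,u,v);return c+d*(z-c[2])/d[2]
def pt(s,u,v):
    c,d=ray(s,u,v);return c+d*s["depth"][int(v),int(u)]
def proj(s,P):
    return cv2.projectPoints(np.array(P,float).reshape(-1,3),np.array(s["rvec"],float),np.array(s["tvec"],float),np.array(s["camera_matrix"]),None)[0].reshape(-1,2)
def cloud(s):
    v,u=np.mgrid[:480,:640];c,_=ray(s,0,0);R=cv2.Rodrigues(np.array(s["rvec"],float))[0]
    K=s["camera_matrix"];p=np.linalg.inv(K)@np.stack([u.ravel(),v.ravel(),np.ones(u.size)])*s["depth"].ravel()
    return ((R.T@p).T+c).reshape(480,640,3)
E
python3 - <<'E'
from h import *
import pickle
for n in("side","top"):
    s=snapshot(n);pickle.dump(s,open(n+"0.pkl","wb"));cv2.imwrite(f"pics/{n}0.png",s["image"][:,:,::-1]);print(n,ray(s,320,240))
st=telemetry.sense();print(st["t"],st["tcp_pos"],st["tool_rot"],st["force"],manip.grip_depth)
E
```

```text
side (array([ 0.18943201, -1.10132162,  0.53386414]), array([ 0.33496559,  0.86738972, -0.36819617]))
top (array([ 0.4116757 , -0.05589006,  1.06299317]), array([ 0.16201033,  0.01790533, -0.98665694]))
0.1 [0.18483416 0.59638332 0.23042893] [ 1.49822166e-01  9.88712468e-01 -9.30230550e-04 -3.30440101e-04] [-0.19787829 -0.45656257  0.18438988] 0.0187
```

View pics/side0.png

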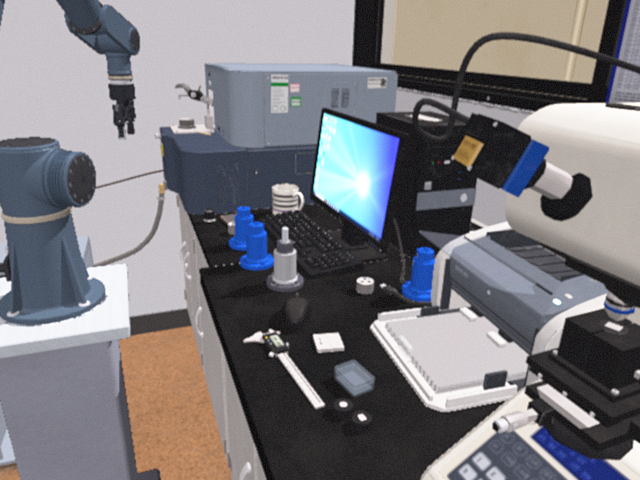

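View pics/top0.png

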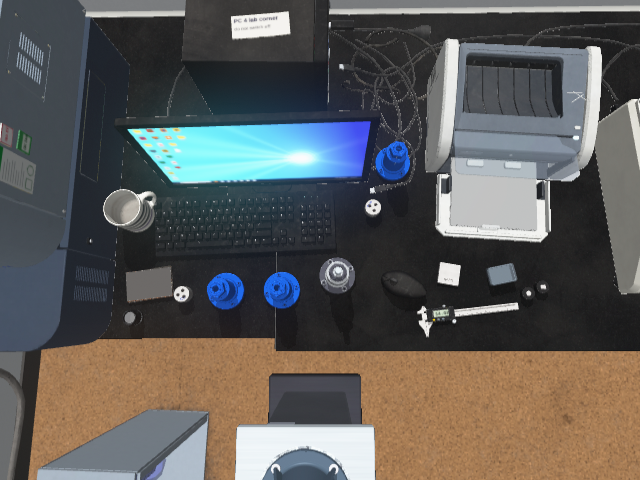

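Candidates: the grey fixture with a bright bar at top (337,274) / side (285,262); blue look-alikes at top (225,290), (281,289), (393,160). By the description it's the grey one. I'll check it in a close crop and measure it.

Run:
```python
from h import *
import pickle
t=pickle.load(open("top0.pkl","rb"));s=pickle.load(open("side0.pkl","rb"))
a=cv2.resize(t["image"][245:305,307:367],(480,480),interpolation=cv2.INTER_CUBIC)
b=cv2.resize(s["image"][222:297,255:315][:,:],(320,400),interpolation=cv2.INTER_CUBIC)
o=np.zeros((480,800,3),np.uint8);o[:,:480]=a;o[:400,480:]=b
cv2.imwrite("pics/crop.png",o[:,:,::-1])
for n,S,(u0,u1,v0,v1) in(("top",t,(305,370,240,310)),("side",s,(250,320,215,300))):
    c=cloud(S)[v0:v1,u0:u1].reshape(-1,3)
    for lo,hi in((.132,.146),(.112,.130),(.103,.1115),(.09,.10),(.03,.08),(.008,.0145)):
        m=(c[:,2]>lo)&(c[:,2]<hi);p=c[m]
        if len(p)>3: print(n,lo,hi,m.sum(),p.mean(0).round(4),p.min(0).round(4),p.max(0).round(4))
```

```text
top 0.132 0.146 35 [ 0.4989 -0.0769  0.1393] [ 0.4924 -0.0836  0.1359] [ 0.5052 -0.0708  0.1429]
top 0.103 0.1115 153 [ 0.4987 -0.0771  0.1066] [ 0.4818 -0.0955  0.103 ] [ 0.5174 -0.0582  0.1112]
top 0.09 0.1 8 [ 0.4918 -0.0798  0.094 ] [ 0.4827 -0.0962  0.09  ] [ 0.5117 -0.0692  0.0974]
top 0.03 0.08 37 [ 0.4817 -0.0732  0.0613] [ 0.4734 -0.0981  0.0306] [ 0.5202 -0.0535  0.08  ]
top 0.008 0.0145 664 [ 0.5228 -0.0639  0.0111] [ 0.4556 -0.1188  0.008 ] [ 5.846e-01 -1.000e-04  1.450e-02]
side 0.132 0.146 24 [ 0.4971 -0.0806  0.1363] [ 0.4912 -0.086   0.1323] [ 0.5031 -0.0747  0.1394]
side 0.112 0.13 47 [ 0.4967 -0.0818  0.1212] [ 0.491  -0.0881  0.1122] [ 0.5038 -0.0762  0.13  ]
side 0.103 0.1115 133 [ 0.4807 -0.0207  0.1058] [ 0.4483 -0.0984  0.1031] [0.5151 0.0732 0.111 ]
side 0.09 0.1 115 [ 0.4786 -0.0264  0.0948] [ 0.4474 -0.1     0.09  ] [0.5131 0.0541 0.0999]
side 0.03 0.08 813 [ 0.48   -0.049   0.0546] [ 0.443  -0.231   0.0301] [0.5204 0.1773 0.08  ]
side 0.008 0.0145 937 [0.5401 0.0413 0.0111] [ 0.4382 -0.1234  0.008 ] [0.632  0.3676 0.0145]
```

View pics/crop.png

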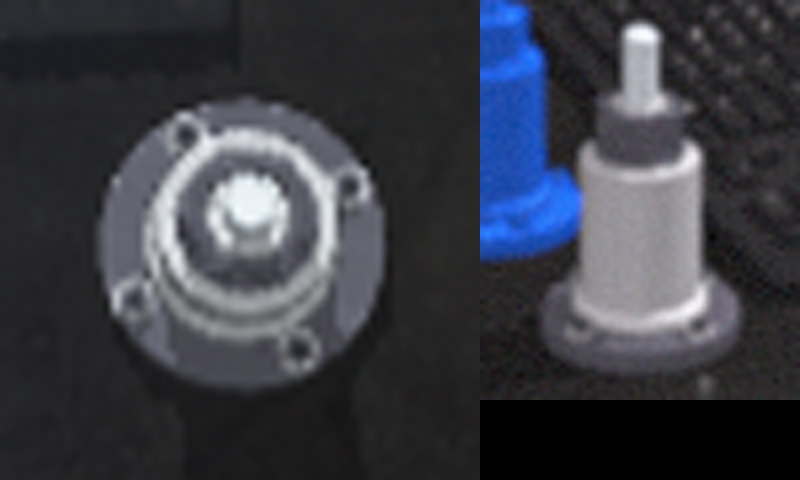

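The crop confirms it: a grey fixture with a dark nut and bright bar, centred near x=0.4985, y=-0.078. Next I'll measure the hexagon phase and the monitor's extent.

Run:
```python
from h import *
import pickle
from scipy.ndimage import map_coordinates
for n in("top","side"):
  t=pickle.load(open(n+"0.pkl","rb"))
  if n=="top":
    g=cv2.cvtColor(t["image"],cv2.COLOR_RGB2GRAY).astype(float)
    for c in((.4985,-.0775),(.4985,-.079),(.4985,-.076),(.497,-.0775),(.500,-.0775)):
      th=np.radians(np.arange(0,360,5));r=np.arange(.013,.0235,.0004)
      P=np.array([[c[0]+q*np.cos(a),c[1]+q*np.sin(a),.108] for a in th for q in r])
      uv=proj(t,P);I=map_coordinates(g,[uv[:,1],uv[:,0]],order=1).reshape(len(th),len(r))
      # edge radius: steepest brightness rise outward from dark nut face
      e=r[np.argmax(np.diff(I,axis=1)[:,8:],axis=1)+8]
      m=I[:,12:20].mean(1) # brightness around 17.8-21
      A=np.c_[np.ones(len(th)),np.cos(th),np.sin(th),np.cos(2*th),np.sin(2*th),np.cos(6*th),np.sin(6*th)]
      k=np.linalg.lstsq(A,e,rcond=None)[0];km=np.linalg.lstsq(A,m,rcond=None)[0]
      # flats: radius min -> e ~ -cos(6(th-phi)); brightness max at flats
      print(c,"edge amp mm",(1e3*np.hypot(*k[5:])).round(2),"flat deg",(np.degrees(np.arctan2(-k[6],-k[5]))/6%60).round(1),"centre",(1e3*k[1:3]).round(2),
        "| bright amp",np.hypot(*km[5:]).round(1),"flat",(np.degrees(np.arctan2(km[6],km[5]))/6%60).round(1))
  c=cloud(t);hsv=cv2.cvtColor(t["image"],cv2.COLOR_RGB2HSV)
  if n=="top":
    p=c[110:190,120:375].reshape(-1,3);p=p[p[:,2]>.1];print("monitor",p.min(0),p.max(0))
    p=c[200:270,150:340].reshape(-1,3);print("kbd",np.percentile(p,98,axis=0))
    b=c[(hsv[...,0]>105)&(hsv[...,0]<125)&(hsv[...,1]>200)]
    b=b[(b[:,0]<.56)&(b[:,2]>.05)];print("blue",b.min(0),b.max(0))
```

```text
(0.4985, -0.0775) edge amp mm 0.37 flat deg 57.2 centre [-1.59  0.75] | bright amp 1.8 flat 0.5
(0.4985, -0.079) edge amp mm 0.37 flat deg 1.8 centre [-1.69  2.24] | bright amp 3.4 flat 11.4
(0.4985, -0.076) edge amp mm 0.32 flat deg 56.7 centre [-1.58 -0.86] | bright amp 4.2 flat 48.2
(0.497, -0.0775) edge amp mm 0.25 flat deg 0.6 centre [-0.09  0.73] | bright amp 2.8 flat 59.6
(0.5, -0.0775) edge amp mm 0.13 flat deg 55.6 centre [-2.99  0.7 ] | bright amp 1.4 flat 26.4
monitor [ 0.4116757  -0.14944178  0.10001332] [0.85741016 0.31823917 1.06299317]
kbd [0.68089854 0.3774652  0.02799304]
blue [ 0.4116757  -0.05589006  0.05032764] [0.48895354 0.21597307 1.06299317]
```

```bash
R='-.62 -.69 0 0 0 0'; 
python3 -m crank '-.62 -.69 0 0 0 0;-.62 -.69 0 0 0 0;-.62 -.69 0 0 0 0;-.62 -.69 0 0 0 0;-.62 -.69 0 0 0 0' 0.4 40
python3 -m crank '-.62 -.69 0 0 0 0;-.62 -.69 0 0 0 0;-.62 -.69 0 0 0 0;-.62 -.69 0 0 0 0;-.62 -.69 0 0 0 0'
python3 -m crank '-.62 -.69 0 0 0 0;-.62 -.69 0 0 0 0;-.62 -.69 0 0 0 0;-.62 -.69 0 0 0 0;-.62 -.69 0 0 0 0'
python3 -m crank '-.62 -.69 0 0 0 0;-.62 -.69 0 0 0 0;-.62 -.69 0 0 0 0;-.62 -.69 0 0 0 0;-.62 -.69 0 0 0 0'
python3 -m crank '0 0 0 0 0 .09;0 0 0 0 0 .09;0 0 0 0 0 .09;0 0 0 0 0 .09;0 0 0 0 0 .09'
python3 - <<'E'
from h import *
import pickle
from scipy.ndimage import map_coordinates
t=pickle.load(open("top0.pkl","rb"));g=cv2.cvtColor(t["image"],cv2.COLOR_RGB2GRAY).astype(float)
for c in((.497,-.0768),(.4975,-.0772),(.4965,-.0765),(.4985,-.0768)):
  th=np.radians(np.arange(0,360,2));b=[]
  for ph in range(0,60,5):
    d=np.radians((np.degrees(th)-ph+30)%60-30);o=[]
    for k in(-1.2,1.2):
      r=(.017+k*1e-3)/np.cos(d);uv=proj(t,np.c_[c[0]+r*np.cos(th),c[1]+r*np.sin(th),0*th+.108]);o.append(map_coordinates(g,[uv[:,1],uv[:,0]],order=1).mean())
    b.append(round(o[1]-o[0],1))
  print(c,b)
E
```

```text
t: 0.6
tcp_pos: [0.2628, 0.4269, 0.231]
tool_rot: [0.15, 0.989, -0.0, -0.0]
force: [0.7, -0.7, -0.1]
finger_gap: 0.702
gripper_force: 0.0
t: 1.1
tcp_pos: [0.3404, 0.2584, 0.2312]
tool_rot: [0.15, 0.989, -0.0, -0.0]
force: [0.4, 0.4, 0.1]
finger_gap: 0.7
gripper_force: 0.0
t: 1.6
tcp_pos: [0.418, 0.0898, 0.2312]
tool_rot: [0.15, 0.989, 0.0, -0.0]
force: [0.0, 0.3, 0.4]
finger_gap: 0.699
gripper_force: 0.0
t: 2.1
tcp_pos: [0.4954, -0.0787, 0.231]
tool_rot: [0.15, 0.989, 0.0, -0.0]
force: [0.5, 0.7, 0.1]
finger_gap: 0.701
gripper_force: 0.0
t: 2.6
tcp_pos: [0.495, -0.0772, 0.2309]
tool_rot: [0.485, 0.874, -0.0, -0.001]
force: [-0.1, 0.6, 0.4]
finger_gap: 0.698
gripper_force: 0.0
(0.497, -0.0768) [np.float64(33.4), np.float64(33.8), np.float64(34.1), np.float64(33.5), np.float64(32.8), np.float64(32.9), np.float64(32.7), np.float64(31.6), np.float64(31.3), np.float64(31.9), np.float64(32.9), np.float64(33.2)]
(0.4975, -0.0772) [np.float64(33.4), np.float64(33.5), np.float64(33.5), np.float64(33.0), np.float64(32.2), np.float64(32.5), np.float64(32.5), np.float64(31.7), np.float64(31.4), np.float64(32.0), np.float64(32.7), np.float64(33.1)]
(0.4965, -0.0765) [np.float64(33.6), np.float64(34.5), np.float64(35.2), np.float64(34.2), np.float64(33.4), np.float64(33.4), np.float64(33.5), np.float64(32.6), np.float64(32.0), np.float64(32.3), np.float64(33.4), np.float64(33.3)]
(0.4985, -0.0768) [np.float64(34.2), np.float64(34.3), np.float64(33.7), np.float64(32.6), np.float64(31.9), np.float64(31.5), np.float64(31.5), np.float64(31.2), np.float64(31.5), np.float64(32.1), np.float64(32.9), np.float64(33.4)]
```

```bash
python3 -m crank '0 0 0 0 0 .09;0 0 0 0 0 .09;0 0 0 0 0 .09;0 0 0 0 0 .02;0 .075 0 0 0 0'
python3 -m crank '0 0 .6 0 0 0;0 0 .8 0 0 0;0 0 .8 0 0 0;0 0 .5 0 0 0;0 0 .2 0 0 0'
python3 - <<'E'
from h import *
st=telemetry.sense();print(st["tcp_pos"],st["q"],st["ft_torque"])
s=snapshot("side");t=snapshot("top")
o=np.zeros((520,800,3),np.uint8)
o[:,:400]=cv2.resize(s["image"][170:300,235:335],(400,520),interpolation=cv2.INTER_CUBIC)
o[:480,400:]=cv2.resize(t["image"][220:340,287:387],(400,480),interpolation=cv2.INTER_CUBIC)
cv2.imwrite("pics/pre.png",o[:,:,::-1])
E
```

```text
t: 3.1
tcp_pos: [0.4978, -0.0767, 0.231]
tool_rot: [0.668, 0.744, -0.0, -0.001]
force: [-0.4, 0.6, -0.3]
finger_gap: 0.705
gripper_force: 0.0
t: 3.6
tcp_pos: [0.4971, -0.0764, 0.1132]
tool_rot: [0.668, 0.744, -0.001, -0.002]
force: [-0.5, 0.1, 0.4]
finger_gap: 0.698
gripper_force: 0.0
[ 0.49714207 -0.0764438   0.11322872] [-3.75085644e-01  5.52983849e-01  1.84003582e+00 -1.92677278e-07
  7.52759978e-01 -4.83383177e-01] [-0.06598157  0.02429106  0.00771073]
```

View pics/pre.png

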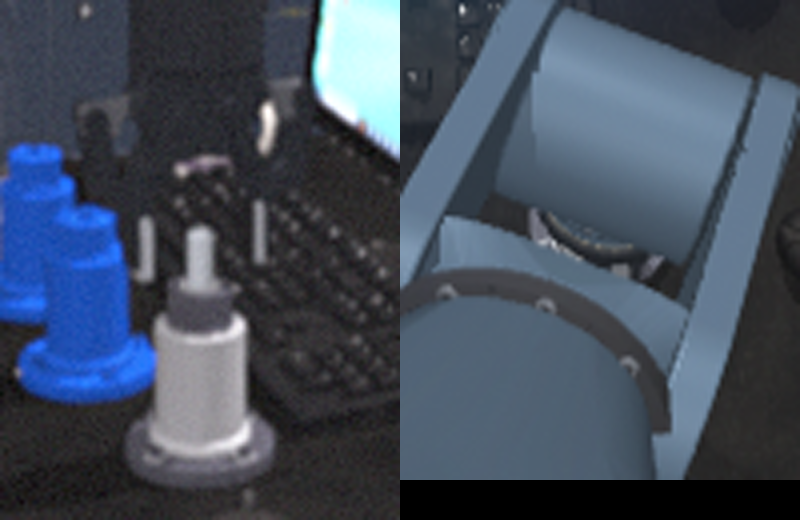

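The side crop (left) shows the two pads straddling the specimen. The left tip is at about (272,240) and the right at (300,236), both above the nut. I'll work out the tip height from the left one.

Run:
```python
from h import *
import pickle
s=pickle.load(open("side0.pkl","rb"))
for p,(u,v) in(((.465,-.0795),(271.7,240.3)),((.53,-.073),(300,235.7))):
    c,d=ray(s,u,v);k=(p[0]-c[0])/d[0];k2=(p[1]-c[1])/d[1];print(c+d*k,c+d*k2)
```

```text
[ 0.465      -0.08786181  0.11658286] [ 0.46727364 -0.0795      0.11313997]
[ 0.53       -0.0929187   0.12205397] [ 0.53672714 -0.073       0.11391959]
```

```bash
python3 -m crank '0 0 .3 0 0 0;0 0 .25 0 0 0;0 0 0 0 0 0;0 0 0 0 0 0;0 0 0 0 0 0' -1 40
python3 -m crank '0 0 0 0 0 0;0 0 0 0 0 0;0 0 0 0 0 0;0 0 0 0 0 0;0 0 0 0 0 0' -1 60
python3 -c "
from h import *
st=telemetry.sense();print(st['tcp_pos'],st['ft_torque'],st['force'],st['finger_gap']*85)"
```

```text
t: 4.2
tcp_pos: [0.5032, -0.078, 0.094]
tool_rot: [0.669, 0.744, 0.003, 0.005]
force: [6.5, 0.9, -4.2]
finger_gap: 0.316
gripper_force: 47.9
t: 4.7
tcp_pos: [0.5032, -0.0779, 0.0941]
tool_rot: [0.669, 0.744, 0.003, 0.005]
force: [5.8, 1.7, -2.9]
finger_gap: 0.301
gripper_force: 63.0
[ 0.50316127 -0.07794414  0.09413188] [ 0.31879088 -1.4515076  -0.02437808] [ 5.83155683  1.66607621 -2.87370563] 25.57468099244461
```

The reading of 25.6 mm doesn't fit 34 mm flats, and the tool has shifted, so I'll look.

Run:
```python
from h import *
s=snapshot("side");t=snapshot("top")
o=np.zeros((600,800,3),np.uint8)
o[:,:480]=cv2.resize(s["image"][210:285,255:315],(480,600),interpolation=cv2.INTER_CUBIC)
o[:400,480:]=cv2.resize(t["image"][240:315,307:367],(320,400),interpolation=cv2.INTER_CUBIC)
cv2.imwrite("pics/grip.png",o[:,:,::-1])
```

```text
(no output)
```

View pics/grip.png

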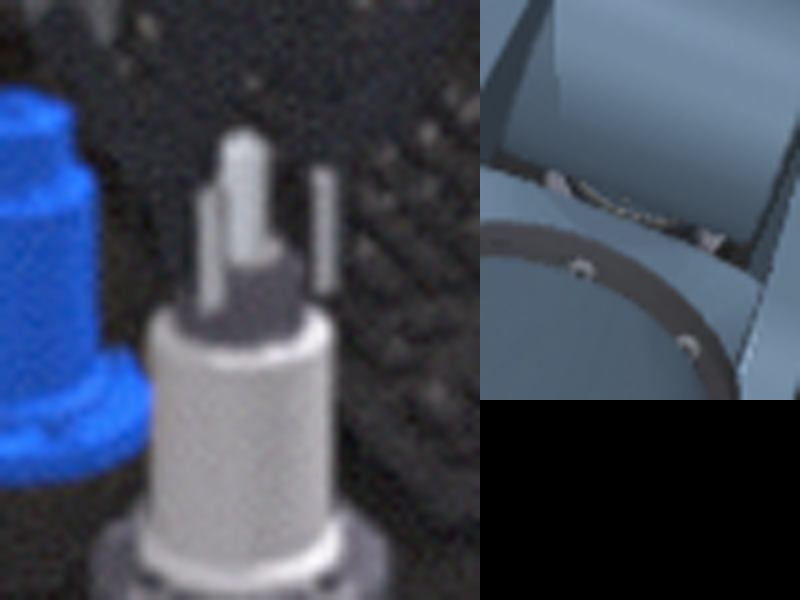

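The pads are around the nut: stripe inner faces sit at side px 283.5 and 294, with tips below the nut top. The grip force is 63 N and only 6 N net sideways, so I'll relax that offset and start turning anticlockwise (−tool z).

```bash
python3 -m crank '0 .1 0 0 0 0;0 0 0 0 0 -.03;0 0 0 0 0 -.05;0 0 0 0 0 -.05;0 0 0 0 0 0' -1 80
python3 -c "
from h import *
st=telemetry.sense();print(st['tcp_pos'],st['q'],st['ft_torque'],st['force'],st['finger_gap']*85)
s=snapshot('side');print(s['camera_matrix'][0])
c,d=ray(s,281,250)
R=cv2.Rodrigues(np.array(s['rvec'],float))[0];z=(R@np.array([.498,-.077,.1])+np.array(s['tvec']).ravel())[2];print('mm/px',z/s['camera_matrix'][0,0]*1e3, proj(s,[[.498,-.077,.108],[.498,-.077,.088]]))
cv2.imwrite('pics/g2.png',cv2.resize(s['image'][210:285,255:315],(480,600),interpolation=cv2.INTER_CUBIC)[:,:,::-1])
"
```

```text
t: 5.3
tcp_pos: [0.503, -0.0762, 0.0942]
tool_rot: [0.59, 0.808, 0.001, 0.001]
force: [-0.6, 1.1, 5.5]
finger_gap: 0.289
gripper_force: 103.8
[ 0.50303566 -0.076166    0.09419004] [-0.37133821  0.59078899  1.84211652  0.00289692  0.70681606 -0.68287327] [ 0.56343989 -0.5534948  -0.39583999] [-0.56415354  1.0657349   5.53710489] 24.5437025539684
[503.08328016   0.         315.65519375]
mm/px 2.2900236502459945 [[284.44514442 240.52943502]
 [284.4674136  248.6135394 ]]
```

View pics/g2.png

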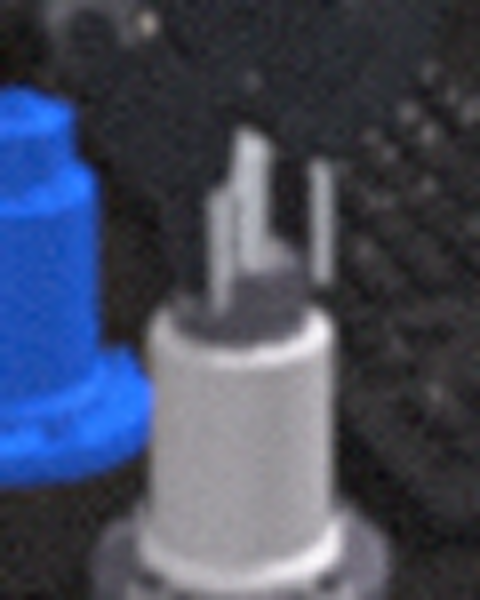

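```bash
python3 -m crank '0 0 0 0 0 -.06;0 0 0 0 0 -.06;0 0 0 0 0 -.06;0 0 0 0 0 -.06;0 0 0 0 0 -.06' -1 80
python3 -c "
from h import *
st=telemetry.sense();print(st['ft_torque'])"
python3 -m crank '0 0 0 0 0 -.06;0 0 0 0 0 -.06;0 0 0 0 0 -.06;0 0 0 0 0 0;0 0 0 0 0 0' -1 80
python3 -c "
from h import *
st=telemetry.sense();q=st['tool_rot'];print(st['ft_torque'],st['force'],2*np.degrees(np.arctan2(q[1],q[0]))-90)"
```

```text
t: 5.85
tcp_pos: [0.5033, -0.0751, 0.0945]
tool_rot: [0.385, 0.923, 0.002, 0.001]
force: [3.2, 5.7, 2.2]
finger_gap: 0.282
gripper_force: 86.6
[ 1.16962361 -0.21402513 -0.05602305]
t: 6.35
tcp_pos: [0.5028, -0.0741, 0.0947]
tool_rot: [0.251, 0.968, 0.002, 0.0]
force: [1.2, 10.0, 11.9]
finger_gap: 0.282
gripper_force: 86.1
[ 1.60411862 -0.20572807 -0.04175665] [ 1.15348139 10.03993901 11.86043741] 60.940776381164966
```

Run:
```python
from h import *
s=snapshot("side");c=cloud(s)
for v in range(222,256,2): print(v,[tuple((c[v,u]*1e3).round().astype(int)) for u in (279,281,283,285,287,289,291)])
cv2.imwrite('pics/g3.png',cv2.resize(s['image'][210:285,255:315],(480,600),interpolation=cv2.INTER_CUBIC)[:,:,::-1])
```

```text
222 [(np.int64(472), np.int64(-122), np.int64(171)), (np.int64(477), np.int64(-121), np.int64(170)), (np.int64(480), np.int64(-127), np.int64(172)), (np.int64(483), np.int64(-131), np.int64(173)), (np.int64(498), np.int64(-98), np.int64(160)), (np.int64(501), np.int64(-102), np.int64(161)), (np.int64(506), np.int64(-102), np.int64(160))]
224 [(np.int64(472), np.int64(-122), np.int64(166)), (np.int64(475), np.int64(-127), np.int64(168)), (np.int64(480), np.int64(-126), np.int64(167)), (np.int64(484), np.int64(-129), np.int64(168)), (np.int64(493), np.int64(-114), np.int64(162)), (np.int64(502), np.int64(-100), np.int64(156)), (np.int64(516), np.int64(-69), np.int64(143))]
226 [(np.int64(473), np.int64(-120), np.int64(161)), (np.int64(477), np.int64(-121), np.int64(161)), (np.int64(481), np.int64(-123), np.int64(161)), (np.int64(484), np.int64(-129), np.int64(163)), (np.int64(492), np.int64(-117), np.int64(158)), (np.int64(503), np.int64(-97), np.int64(150)), (np.int64(516), np.int64(-68), np.int64(138))]
228 [(np.int64(477), np.int64(-105), np.int64(151)), (np.int64(486), np.int64(-90
[... 3882 characters left out ...]
(np.int64(510), np.int64(-89), np.int64(88))]
252 [(np.int64(482), np.int64(-87), np.int64(86)), (np.int64(487), np.int64(-86), np.int64(85)), (np.int64(491), np.int64(-90), np.int64(86)), (np.int64(494), np.int64(-94), np.int64(87)), (np.int64(499), np.int64(-94), np.int64(86)), (np.int64(503), np.int64(-95), np.int64(86)), (np.int64(508), np.int64(-94), np.int64(85))]
254 [(np.int64(481), np.int64(-90), np.int64(82)), (np.int64(485), np.int64(-93), np.int64(83)), (np.int64(491), np.int64(-90), np.int64(81)), (np.int64(493), np.int64(-98), np.int64(84)), (np.int64(499), np.int64(-92), np.int64(81)), (np.int64(503), np.int64(-97), np.int64(82)), (np.int64(507), np.int64(-100), np.int64(83))]
```

View pics/g3.png

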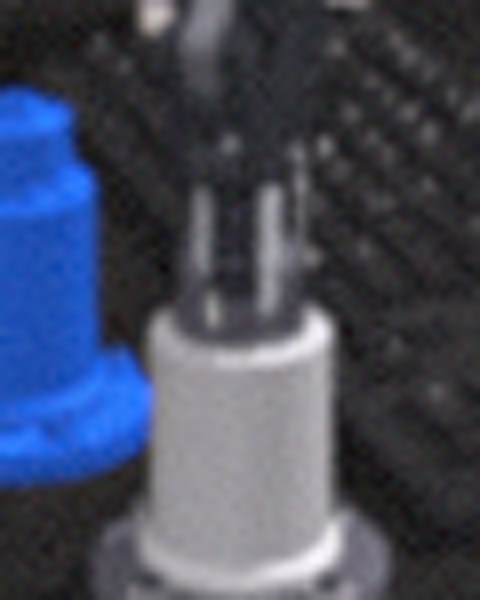

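```bash
cat > st.py <<'E'
from h import *
st=telemetry.sense();q=st['tool_rot'];print("TQ",st['ft_torque'].round(3),"az",round(2*np.degrees(np.arctan2(q[1],q[0]))-90,1),"F",np.round(st['force'],1),"gap",st['finger_gap']*85)
E
python3 -m crank '0 0 0 0 0 -.03;0 0 0 0 0 -.03;0 0 0 0 0 0;0 0 0 0 0 0;0 0 0 0 0 0' -1 80; python3 st.py
python3 -m crank '0 0 0 0 0 -.03;0 0 0 0 0 -.03;0 0 0 0 0 0;0 0 0 0 0 0;0 0 0 0 0 0' -1 80; python3 st.py
python3 -m crank '0 0 0 0 0 -.03;0 0 0 0 0 -.03;0 0 0 0 0 0;0 0 0 0 0 0;0 0 0 0 0 0' -1 80; python3 st.py
```

```text
t: 6.9
tcp_pos: [0.5023, -0.0737, 0.0946]
tool_rot: [0.205, 0.979, 0.002, -0.0]
force: [0.8, 10.1, 11.5]
finger_gap: 0.281
gripper_force: 93.3
TQ [ 1.693 -0.13  -0.228] az 66.3 F [ 0.8 10.1 11.5] gap 23.920175448350065
t: 7.4
tcp_pos: [0.5018, -0.0735, 0.0945]
tool_rot: [0.16, 0.987, 0.003, -0.001]
force: [0.3, 10.8, 12.1]
finger_gap: 0.285
gripper_force: 100.3
TQ [ 1.85  -0.075 -0.429] az 71.6 F [ 0.3 10.8 12.1] gap 24.25316047421167
t: 7.9
tcp_pos: [0.5018, -0.0731, 0.0945]
tool_rot: [0.118, 0.993, 0.004, -0.0]
force: [-0.7, 10.6, 12.7]
finger_gap: 0.282
gripper_force: 92.1
TQ [ 1.808 -0.035 -2.1  ] az 76.5 F [-0.7 10.6 12.7] gap 23.964198166888174
```

The torque jumped to 2.1 N m after about 68° of turn, which is the hard stop. Now I'll open and rise to the specimen's head.

```bash
python3 -m crank '0 0 0 0 0 0;0 0 0 0 0 0;0 0 0 0 0 0;0 0 0 0 0 0;0 0 0 0 0 0' 0.4 40; python3 st.py
python3 -m crank '0 0 -.2 0 0 0;0 0 -.2 0 0 0;0 0 -.2 0 0 0;0 0 0 0 0 0;0 0 0 0 0 0'; python3 st.py
python3 - <<'E'
from h import *
s=snapshot("side");c=cloud(s)[215:262,270:305].reshape(-1,3)
for lo,hi in((.125,.139),(.112,.125)):
    m=(c[:,2]>lo)&(c[:,2]<hi)&(abs(c[:,0]-.498)<.012)&(abs(c[:,1]+.08)<.015);print(m.sum(),c[m].mean(0),c[m].min(0),c[m].max(0))
cv2.imwrite('pics/g4.png',cv2.resize(s['image'][200:275,255:315],(480,600),interpolation=cv2.INTER_CUBIC)[:,:,::-1])
E
```

```text
t: 8.4
tcp_pos: [0.5021, -0.0767, 0.0932]
tool_rot: [0.111, 0.994, -0.0, -0.0]
force: [0.4, -0.5, 0.2]
finger_gap: 0.702
gripper_force: 0.0
TQ [-0.025  0.006  0.017] az 77.3 F [ 0.4 -0.5  0.2] gap 59.66744638863346
t: 8.9
tcp_pos: [0.5025, -0.0766, 0.1179]
tool_rot: [0.111, 0.994, -0.0, 0.001]
force: [-0.2, 0.1, -0.7]
finger_gap: 0.7
gripper_force: 0.0
TQ [0.053 0.003 0.043] az 77.3 F [-0.2  0.1 -0.7] gap 59.534733573102905<stdin>:4: RuntimeWarning: Mean of empty slice.
  ret = um.true_divide(
Traceback (most recent call last):
ValueError: zero-size array to reduction operation minimum which has no identity
```

```bash
python3 -m crank '.1 -.02 .06 0 0 0;0 0 .06 0 0 0;0 0 0 0 0 0;0 0 0 0 0 0;0 0 0 0 0 0' -1 40; python3 st.py
python3 -m crank '0 0 0 0 0 0;0 0 0 0 0 0;0 0 0 0 0 0;0 0 0 0 0 0;0 0 0 0 0 0' -1 60; python3 st.py
python3 - <<'E'
from h import *
s=snapshot("side")
a=s['image'][195:285,245:325]
cv2.imwrite('pics/g4.png',cv2.resize(a,(533,600),interpolation=cv2.INTER_CUBIC)[:,:,::-1])
t=snapshot("top")
for u,v in((160,183),(250,183),(365,180),(250,130),(370,120)): print((u,v),pt(t,u,v).round(3))
E
```

```text
t: 9.45
tcp_pos: [0.4981, -0.0764, 0.1122]
tool_rot: [0.111, 0.994, 0.0, -0.0]
force: [0.0, -0.4, -2.0]
finger_gap: 0.148
gripper_force: 38.9
TQ [-0.034  0.012 -0.019] az 77.3 F [ 0.  -0.4 -2. ] gap 12.552983394490708
t: 9.95
tcp_pos: [0.4982, -0.0764, 0.1125]
tool_rot: [0.111, 0.994, -0.0, 0.0]
force: [0.3, 0.4, -1.5]
finger_gap: 0.145
gripper_force: 58.4
TQ [-0.023 -0.04   0.02 ] az 77.3 F [ 0.3  0.4 -1.5] gap 12.298156263101138
(160, 183) [ 0.736  0.37  -0.002]
(250, 183) [0.705 0.123 0.093]
(365, 180) [ 0.712 -0.143  0.09 ]
(250, 130) [0.737 0.084 0.318]
(370, 120) [ 0.742 -0.131  0.345]
```

View pics/g4.png

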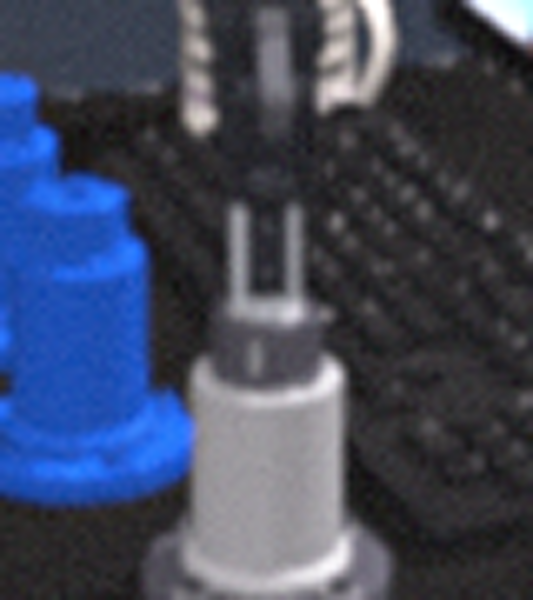

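The bar is gripped centrally with no side load. The nut's white mark has moved right, so the nut did turn. Lifting.

```bash
python3 -m crank '0 0 -.2 0 0 0;0 0 -.3 0 0 0;0 0 0 0 0 0;0 0 0 0 0 0;0 0 0 0 0 0' -1 80; python3 st.py
python3 -m crank '0 0 -.5 0 0 0;0 0 -.5 0 0 0;0 0 -.5 0 0 0;0 0 -.5 0 0 0;0 0 -.5 0 0 0' -1 80; python3 st.py
```

```text
t: 10.55
tcp_pos: [0.4983, -0.0764, 0.1327]
tool_rot: [0.111, 0.994, -0.0, 0.0]
force: [-0.5, 0.2, -1.6]
finger_gap: 0.132
gripper_force: 78.2
TQ [-0.014  0.063  0.013] az 77.3 F [-0.5  0.2 -1.6] gap 11.194047833238233
t: 11.05
tcp_pos: [0.4982, -0.0764, 0.233]
tool_rot: [0.111, 0.994, 0.0, -0.0]
force: [0.2, 0.6, -1.4]
finger_gap: 0.136
gripper_force: 78.2
TQ [ 0.022  0.012 -0.063] az 77.3 F [ 0.2  0.6 -1.4] gap 11.564758546193108
```

```bash
python3 -m crank '0 0 -.8 0 0 0;0 0 -.8 0 0 0;0 0 -.8 0 0 0;0 0 -.8 0 0 0;0 0 0 0 0 0'
python3 -m crank '-.35 -.69 0 0 0 0;-.35 -.69 0 0 0 0;-.35 -.69 0 0 0 0;-.35 -.69 0 0 0 0;0 0 0 0 0 .09'
python3 -m crank '0 0 0 0 0 .09;0 0 0 0 0 .04;0 0 0 0 -.05 0;0 0 0 0 -.08 0;0 0 0 0 -.08 0'; python3 st.py; python3 -c "
from h import *;print(telemetry.sense()['q'].round(3))"
```

```text
t: 11.55
tcp_pos: [0.5009, -0.0774, 0.365]
tool_rot: [0.111, 0.994, -0.001, 0.005]
force: [0.2, -0.8, -0.4]
finger_gap: 0.134
gripper_force: 78.2
t: 12.05
tcp_pos: [0.529, -0.2003, 0.3584]
tool_rot: [0.184, 0.983, -0.001, -0.0]
force: [0.0, 0.3, -1.8]
finger_gap: 0.136
gripper_force: 78.5
t: 12.55
tcp_pos: [0.5283, -0.1965, 0.3591]
tool_rot: [0.276, 0.947, -0.046, 0.159]
force: [0.2, -0.5, -1.6]
finger_gap: 0.136
gripper_force: 78.5
TQ [0.14  0.254 0.011] az 57.4 F [ 0.2 -0.5 -1.6] gap 11.564137360298297
[-0.551  0.185  1.651 -0.007  0.973 -1.551]
```

```bash
cat > z.py <<'E'
from h import *
from scipy.spatial.transform import Rotation as R
st=telemetry.sense();M=R.from_quat(st['tool_rot']).as_matrix();print("q",np.round(st['q'],3),"z",M[:,2].round(3),"elev",np.degrees(np.arcsin(M[2,2])).round(2),"x",M[:,0].round(2))
E
python3 -m crank '0 0 0 0 -.085 0;0 0 0 0 -.085 0;0 0 0 0 -.085 0;0 0 0 0 -.085 0;0 0 0 0 0 0'; python3 z.py
python3 -m crank '0 0 0 0 -.085 0;0 0 0 0 -.085 0;0 0 0 0 -.085 0;0 0 0 0 0 0;0 0 0 0 0 0'; python3 z.py
```

```text
t: 13.05
tcp_pos: [0.5231, -0.1933, 0.3536]
tool_rot: [0.255, 0.876, -0.115, 0.392]
force: [-0.3, -0.7, -1.9]
finger_gap: 0.138
gripper_force: 78.6
q [-0.544  0.1    2.043 -0.121  0.156 -1.437] z [ 0.629 -0.402 -0.665] elev -41.71 x [-0.56  0.36 -0.75]
t: 13.55
tcp_pos: [0.527, -0.2008, 0.456]
tool_rot: [0.237, 0.816, -0.146, 0.507]
force: [0.5, 0.1, -1.5]
finger_gap: 0.134
gripper_force: 79.0
q [-0.561 -0.025  2.05  -0.4    0.005 -1.167] z [ 0.758 -0.479 -0.443] elev -26.32 x [-0.37  0.24 -0.9 ]
```

```bash
python3 -m crank '-.9 0 -.44 0 0 0;-.9 0 -.44 0 0 0;-.9 0 -.44 0 0 0;-.9 0 -.44 0 0 0;0 0 0 0 0 0'; python3 z.py
python3 -m crank '0 0 0 0 -.06 0;0 0 0 0 -.06 0;0 0 0 0 -.06 0;0 0 0 0 0 0;0 0 0 0 0 0'; python3 z.py
```

```text
t: 14.05
tcp_pos: [0.5278, -0.2048, 0.6061]
tool_rot: [0.239, 0.811, -0.152, 0.512]
force: [0.2, 0.2, -1.0]
finger_gap: 0.141
gripper_force: 79.0
q [-0.56  -0.174  1.759 -0.032  0.43  -1.537] z [ 0.758 -0.491 -0.43 ] elev -25.46 x [-0.36  0.23 -0.9 ]
t: 14.55
tcp_pos: [0.5232, -0.205, 0.6077]
tool_rot: [0.218, 0.742, -0.18, 0.608]
force: [0.1, -0.1, -0.8]
finger_gap: 0.134
gripper_force: 79.1
q [-0.572 -0.175  1.94  -0.248  0.002 -1.324] z [ 0.824 -0.531 -0.195] elev -11.24 x [-0.16  0.1  -0.98]
```

```bash
python3 -m crank '-.8 0 .4 0 0 0;-.8 0 .4 0 0 0;-.8 0 .4 0 0 0;0 0 0 0 -.06 0;0 0 0 0 -.065 0'; python3 z.py
python3 -m crank '0 0 0 0 0 0;0 0 0 0 0 0;0 0 0 0 0 0;0 0 0 0 0 0;0 0 0 0 0 0'; python3 z.py
```

```text
t: 15.05
tcp_pos: [0.5739, -0.2386, 0.7092]
tool_rot: [0.205, 0.696, -0.195, 0.66]
force: [-0.2, 0.4, -3.5]
finger_gap: 0.135
gripper_force: 79.1
q [-0.574 -0.12   1.74  -0.072  0.002 -1.501] z [ 0.839 -0.542 -0.052] elev -2.97 x [-0.04  0.03 -1.  ]
t: 15.55
tcp_pos: [0.573, -0.2379, 0.7151]
tool_rot: [0.204, 0.693, -0.196, 0.664]
force: [0.2, -0.9, -1.6]
finger_gap: 0.139
gripper_force: 79.2
q [-5.730e-01 -1.240e-01  1.736e+00 -7.200e-02  1.000e-03 -1.500e+00] z [ 0.839 -0.542 -0.042] elev -2.42 x [-0.04  0.02 -1.  ]
```

Nearly level. I'll go slightly outward so joint 5 comes off its limit, then finish the tilt.

```bash
python3 -m crank '-.4 0 .5 0 0 0;-.4 0 .5 0 0 0;0 0 0 0 -.027 0;0 0 0 0 0 0;0 0 0 0 0 0'; python3 z.py
python3 - <<'E'
from h import *
s=snapshot("side");t=snapshot("top")
o=np.zeros((300,800,3),np.uint8);o[:,:400]=cv2.resize(s["image"],(400,300));o[:,400:]=cv2.resize(t["image"],(400,300))
cv2.imwrite("pics/lvl.png",o[:,:,::-1])
E
```

```text
t: 16.05
tcp_pos: [0.6076, -0.2603, 0.7457]
tool_rot: [0.2, 0.679, -0.2, 0.677]
force: [0.4, 0.1, -2.0]
finger_gap: 0.134
gripper_force: 79.2
q [-5.730e-01 -6.200e-02  1.635e+00 -4.000e-03  1.000e-03 -1.569e+00] z [ 0.84  -0.543 -0.002] elev -0.12 x [-0. -0. -1.]
```

View pics/lvl.png

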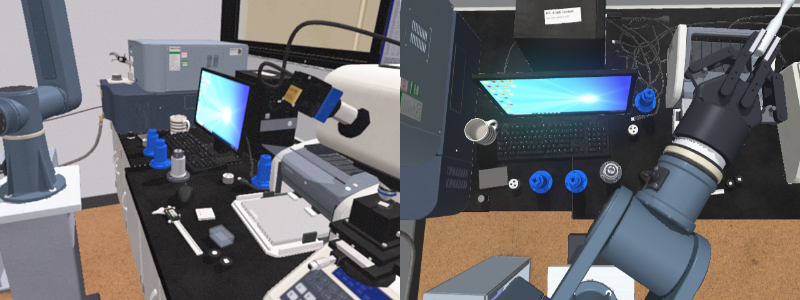

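The bar is level and held by its head in free air, at (780,20) in the top half of the picture. The fixture is empty and the bystanders are undisturbed. I'll nudge joint 5 off its limit and let everything settle.

```bash
python3 -m crank '-.3 0 .4 0 0 0;-.3 0 .4 0 0 0;0 0 0 0 0 0;0 0 0 0 0 0;0 0 0 0 0 0'; python3 z.py
python3 -m crank '0 0 0 0 0 0;0 0 0 0 0 0;0 0 0 0 0 0;0 0 0 0 0 0;0 0 0 0 0 0'; python3 z.py
python3 - <<'E'
from h import *
t=snapshot("top");st=telemetry.sense();p=proj(t,[st["tcp_pos"]])[0];print(p,np.abs(st["qd"]).max())
from scipy.spatial.transform import Rotation as R
z=R.from_quat(st['tool_rot']).as_matrix()[:,2]
for k in np.arange(-.03,.10,.01):
    P=st["tcp_pos"]+z*k;u,v=proj(t,[P])[0]
    if 0<=u<640 and 0<=v<480: print(round(k,3),pt(t,u,v).round(3),"exp",P.round(3))
E
```

```text
t: 16.65
tcp_pos: [0.6341, -0.2772, 0.7693]
tool_rot: [0.2, 0.679, -0.2, 0.677]
force: [0.8, 0.2, -1.6]
finger_gap: 0.134
gripper_force: 79.2
q [-0.573 -0.019  1.534 -0.002  0.059 -1.571] z [ 0.84  -0.542 -0.003] elev -0.16 x [-0.  0. -1.]
t: 17.15
tcp_pos: [0.6345, -0.2776, 0.7704]
tool_rot: [0.199, 0.679, -0.2, 0.678]
force: [-0.3, -0.1, -1.7]
finger_gap: 0.136
gripper_force: 79.2
q [-0.573 -0.018  1.531 -0.002  0.059 -1.571] z [ 0.84  -0.543 -0.001] elev -0.07 x [-0. -0. -1.]
[625.73487586   5.636942  ] 0.0020239160639238408
-0.03 [ 0.611 -0.263  0.768] exp [ 0.609 -0.261  0.77 ]
-0.02 [ 0.613 -0.262  0.777] exp [ 0.618 -0.267  0.77 ]
-0.01 [ 0.62  -0.266  0.778] exp [ 0.626 -0.272  0.77 ]
0.0 [ 0.628 -0.271  0.779] exp [ 0.635 -0.278  0.77 ]
```

```bash
python3 -c "
from station import manip
print(manip.sign_off())"
```

```text
the job is handed in; nothing more can be done
None
```

The nut was turned anticlockwise about 68° to its stop; then I drew the specimen out and turned it level (within about 0.1°, by the tool), and the arm is holding it still about 0.77 m above the worktop, clear of the fixture and monitor; handed in at about 17 s, with no verdict returned.

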